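Move the snap-fit cover to the next staining box

TASK

Gently squeeze the two thin side tabs of the cover together to free it from the finished staining box, lift it off without prying, and fit it on the open box that holds the slides. Keep the tabs squeezed while you press it gently down on that box's springy seal, then let both catches spring out so that the cover stays latched under the seal's pressure. Leave everything else where it stands.

Things in the scene. Friction and masses are not known exactly. Their poses are not given: they have to be found in the camera images.
- cover: white loose cover, about 0.1 kg: plate 120 (x) x 82 (y) x 5 mm, origin at the centre of the plate's underside, z up. Rib 60 x 30 mm on its middle, top at z = 17 mm. At x = 0 two upright spring tabs, at +y and -y, each 26 mm wide (x), 5 mm thick, top at z = 40 mm; outer faces 60 mm apart at rest, 48 mm squeezed. Fits either way round. Starts latched on box_done
- cover_pin (a point): lowest point of the +x +y pin of the cover. Four round-ended pins 11.2 mm across, at x = +-51.3, y = +-31.3 mm of the cover, reach to 20 mm below its plate and fit inside the box's corners with 1.6 mm play
- tab_l (a joint): how far the tab on the cover's +y side is pressed in towards the middle, m: 0 sprung out, 0.006 fully pressed. Needs 6 N to start and 12 N to press fully, plus a few N of catch friction. The catch is clear of its ledge beyond about 0.004
- tab_r (a joint): the same for the tab on the cover's -y side. The tabs are thin plastic: 20 to 50 N a side holds the cover safely, over 60 N a side crushes them
- tab_l_pad (a point): middle of the outer gripping face of the +y tab, 28 mm above the plate's underside; moves with the tab
- tab_r_pad (a point): middle of the outer gripping face of the -y tab
- tab_l_nose (a point): upper tip of the +y tab's catch nose, square, 6 mm high, pointing outward: its top 12 mm below the plate's underside, its tip 35 mm from the cover's middle at rest, 29 mm squeezed. It does not snap past a collar ledge by itself: only with the tab squeezed. It springs out under the ledge once the plate's underside is less than 1.8 mm above the collar's rim
- box_done: the finished staining box, clear, empty, fixed to the bench, 124 (x) x 84 (y) mm, with a grey collar 130 x 90 mm round its mouth, collar rim 55 mm high; origin at the centre of its underside, z up, x along its long side. Wears the cover at the start and is left open. Seal and ledges as on box_next
- box_next: the same kind of box, fixed to the bench, open, with a flat rack of slides on its floor; origin at the centre of its underside, z up, x along its long side. Its collar is set higher, by an amount nobody measured: the collar's rim lies anywhere from 55 to 67 mm above the bench (rigid). Feel for it: 8 to 15 N of push is ample, over 25 N in all is too much
- next_mouth (a point): middle of box_next's mouth 55 mm above its underside (fixed to the box, not to the collar). The inside of the collar is 117 x 77 mm; a ledge 40 mm long stands 7 mm in from each long side, faces 63 mm apart, underside 10.2 mm below the collar's rim. On the rim a black spring seal stands 4 mm proud and sinks flush: yields from 2 N, 4.6 N at latching height, 7 N flush, then rigid
- vial: small amber vial 28 mm across, 50 mm high, loose, between the boxes; bystander, origin at its base
- beaker: glass beaker 68 mm across, 85 mm high, loose, at the left; bystander, origin at its base
- stain: bottle 64 mm across, 130 mm high, loose, beyond the boxes; bystander, origin at its base
Mind the look-alikes: they are no part of the job. Leave any turquoise look-alike of the cover alone.

How it is judged:
By the outcome, as a careful person would: the job done as asked, in the order asked, and still so for the second after the job is handed in, with the robot touching nothing.
It also fails if it takes over 70 s, if anything falls off the work surface, if the arm or the gripper's body presses on something with over 40 N, if the wrist force passes 120 N, or if a joint passes its speed limit or range.

ROBOT

A 6-joint arm with a two-finger parallel gripper is mounted at the origin on the work surface. World frame = base frame: x ahead of the robot, y to its left, z up, the work surface at z = 0. Lengths are in m, angles in rad, forces in N, time in s.
With the tool pointing down it reaches from about 0.4 to 0.825 m from the base axis. Payload 7 kg.
Tool frame: the origin (TCP) lies at the very end of the fingers, on their centre line; the grasp point (between the pads) lies 19 mm behind it; z points along the fingers, y is the line along which they close (so a half turn about z gives the same grasp; the last joint's range is limited). The gripper opens to 88 mm and grips with 3 to 60 N. Pads are 19 mm wide; open, the fingers measure 130 mm over their backs; the gripper's body (78 mm by 193 mm) begins 47 mm behind the grasp point.
Start: joints at [-0.978, 0.359, 0.012, 0, -1.224, -0.288], TCP at [0.203, -0.644, 0.227] pointing down, gripper open.
Joint ranges: [-3.07, 3.07], [-1.43, 2.12], [-1.02, 1.25], [-3.03, 1.67], [-3.05, -0], [-3.03, 3.03]. Speed limits (rad/s): [2.39, 2.39, 3.01, 3.14, 3.14, 3.14].

INTERFACE

Orientations are given as [roll, pitch, yaw] about the fixed x, y, z axes, in that order (R = Rz(yaw) Ry(pitch) Rx(roll)).
In Python, from station import arm gives the robot as it stands.
- The arm moves only by the tool step_arm, never from a script. Its argument "rows" is a list of rows, each a list of 5 numbers: the shift along the world's x, y, z in m, then the turn about the world's z in rad, then the finger opening in m, from 0 to 0.0876. In form: [[x, y, z, spin, gripper], ...]. A call has 1 to 20 rows; each row is the pose to reach, as a shift and turn from the pose commanded when the call began; what a row does not reach only later rows make up. A row lasts 1/10 s, in which the tool goes at most 50 mm and 8.59 degrees, less where a joint would pass 70% of its speed; a pose out of reach is approached as far as the arm can. A call with a gripper value outside its range is refused whole. The fingers move at their own pace and stop on an object; "newtons" is the grip in N (left out, the last holds). Time passes only in rows, so rows that repeat a pose let the fingers close. It gives the time, the measured TCP pose, the force, the opening and the grip force at its end, in the units of the state.
- arm.get_state(): the state, without advancing time (a new reading comes with each control period).
- arm.grab_frame(name): name is "side" or "top"; returns a dict with "color" (400x640x3 uint8, blue, green, red), "vfov" (degrees; the focal length in pixels is half the picture's height over the tangent of half this angle, whatever the lens; pixels are square), "cx", "cy" (the principal point, pixels), "rvec" (rotation vector, rad) and "tvec" (3), from world to camera coordinates, as OpenCV has them. Camera axes: x right, y down, z forward; pixel columns grow to the right and rows downward; lengths in m; the calibration is good to about 2 mm. A picture is of the moment at which its call begins. There is no depth.
- arm.job_done(): hands the job in; it is judged then, once.
The state is a dict: "t": time; "q": joint angles; "qd": joint speeds; "joint_efforts": joint torques, N m; "eef_pos": TCP position; "ee_rot": TCP orientation; "force": force on the tool from outside, world axes, zero at the start; "moment": the same for the moment, N m; "width": finger opening in m; "gripper_force": force on a finger pad.
Only numpy, scipy, OpenCV 4.12 (cv2) and the standard library are available. Lean on these libraries where they do the work, as an engineer would, in place of code of your own. Each camera call takes 0.05 s, during which the arm holds its last target. There are 200 camera calls.

## Working session

There is one attempt and no reset: what is moved stays moved. The work goes in short steps, Python scripts to look and compute and a tool call to move; the robot and the scene stay as the last step left them, time stands still between calls to the robot, and variables do not carry over. Pictures are saved under pics/ and viewed, at most 10 in all, crops included, and the job is handed in when it is done.

Besides the shell and the picture viewer there is one more tool, called after "Emit:" by a JSON object that holds its "method" and its "body", one argument or row to a line. step_arm: Moves the arm, as the interface text tells. Its arguments: {"type":"object","properties":{"rows":{"type":"array"},"newtons":{"type":"number"}},"required":["rows"]}

```bash
mkdir -p pics
python3 - <<'E'
from station import arm
import cv2,numpy as np
for n in("side","top"):
    f=arm.grab_frame(n); cv2.imwrite(f"pics/{n}0.png",f["color"])
    R=cv2.Rodrigues(np.array(f["rvec"],float))[0]; print(n,f["vfov"],f["cx"],f["cy"],f["rvec"],f["tvec"],-R.T@np.array(f["tvec"]).ravel(),[k for k in f])
print(arm.get_state())
E
```

```text
side 42.67480979006548 315.70631030129084 200.6457350038702 [ 0.70884947 -2.50237833  1.29867345] [0.50503144 0.16398201 1.22762382] [-0.02653646  1.04300926  0.83691971] ['color', 'vfov', 'cx', 'cy', 'rvec', 'tvec']
top 57.3281529271594 311.4281354200112 200.2021833444919 [ 2.17756785 -2.02879617  0.21361883] [0.10881766 0.53062064 0.95925697] [0.30756485 0.12786313 1.05006112] ['color', 'vfov', 'cx', 'cy', 'rvec', 'tvec']
{'t': 0.1, 'q': array([-9.77894552e-01,  3.59298214e-01,  1.11472909e-02, -2.86182289e-04,
       -1.22409769e+00, -2.88118543e-01]), 'qd': array([ 0.00086535, -0.00144188,  0.00297089,  0.00146822,  0.00152161,
       -0.00011876]), 'joint_efforts': array([-1.88052189e-03, -5.84160161e+01,  2.93751758e+01,  7.01550901e+00,
        1.01514818e-02, -9.80560571e-05]), 'eef_pos': array([ 0.20240562, -0.64348105,  0.22573004]), 'ee_rot': array([ 3.14012377e+00, -1.54746065e-04, -2.83690675e+00]), 'force': array([-0.07045537, -0.52278062,  0.5641864 ]), 'moment': array([-0.02635062,  0.00850075,  0.01859462]), 'gripper_force': 0.0, 'width': 0.08750210658811876}
```

View pics/side0.png

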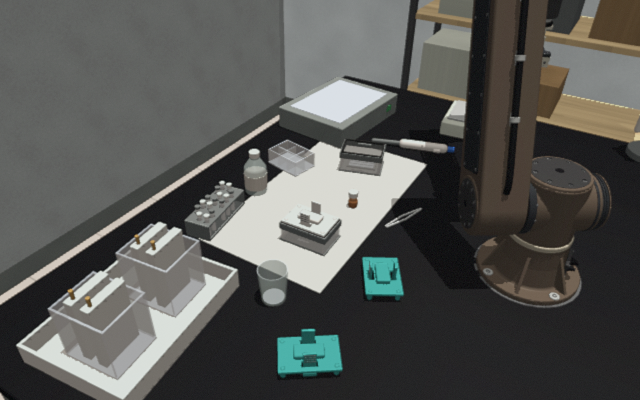

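View pics/top0.png

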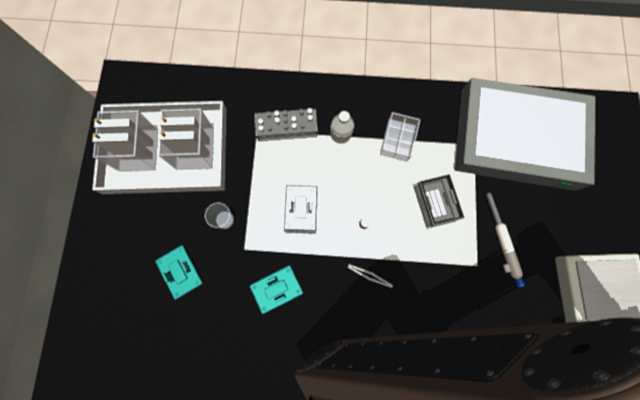

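The white cover on box_done is at top (301,208) and side (311,225). The open box_next, with its dark collar, is at top (439,201) and side (362,155). I'll enlarge both, with two crops in one picture per box.

Run:
```python
import cv2,numpy as np
s=cv2.imread("pics/side0.png");t=cv2.imread("pics/top0.png")
def crop(im,u,v,w,h,k):
    c=cv2.resize(im[v:v+h,u:u+w],None,fx=k,fy=k,interpolation=cv2.INTER_CUBIC)
    for i in range(0,w,10): cv2.putText(c,str(u+i),(i*k,8),0,.3,(0,0,255),1);cv2.line(c,(i*k,10),(i*k,14),(0,0,255),1)
    for i in range(0,h,10): cv2.putText(c,str(v+i),(0,i*k+4),0,.3,(0,0,255),1)
    return c
cv2.imwrite("pics/done.png",np.hstack([crop(t,277,178,50,60,8),crop(s,274,195,50,60,8)]) if 0 else np.hstack([crop(t,276,178,50,60,8),crop(s,276,194,70,60,8)])[:, :960] if 0 else np.hstack([crop(t,278,178,46,60,7),crop(s,276,195,68,60,7)]))
cv2.imwrite("pics/next.png",np.hstack([crop(t,410,170,58,62,7),crop(s,335,132,54,62,7)]))
```

```text
(no output)
```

View pics/done.png

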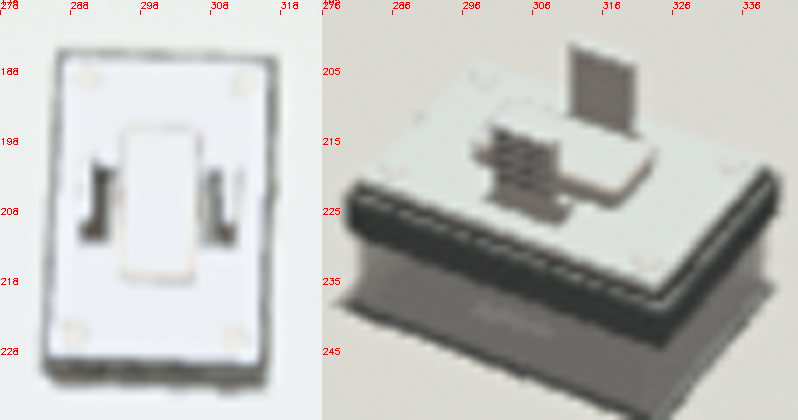

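View pics/next.png

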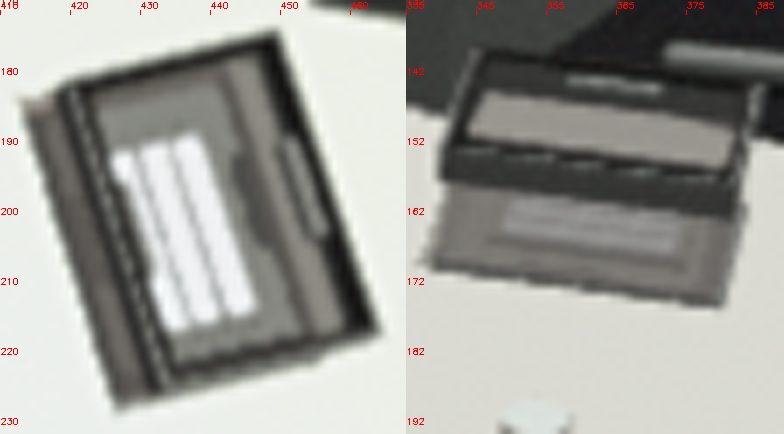

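Here is what the crops show.

- **done.png:** the plate's top corners are at top (286.7,185.9), (315.9,186.2), (315.0,229.0) and (284.7,228.3). In the side view they are (280.3,220.7), (323.2,237) and (340.3,219.2).
- **next.png:** the dark collar's outer corners are at top (418.5,182.2), (449.3,174.3), (463.9,216.7) and (431.7,225.7). In the side view they are (344.5,138.7), (385.2,144.5), (382.3,156.6) and (339.5,152.7).

I'll fit rectangles to both.

```bash
cat > h.py <<'E'
import cv2,numpy as np
from scipy.optimize import least_squares
def cam(f):
    F=f["color"].shape[0]/2/np.tan(np.radians(f["vfov"]/2))
    return np.array([[F,0,f["cx"]],[0,F,f["cy"]],[0,0,1.]]),np.array(f["rvec"],float),np.array(f["tvec"],float)
def proj(c,P): return cv2.projectPoints(np.asarray(P,float).reshape(-1,1,3),c[1],c[2],c[0],None)[0].reshape(-1,2)
def ray(c,uv,z):
    R=cv2.Rodrigues(c[1])[0]; o=-R.T@c[2].ravel(); d=R.T@np.linalg.inv(c[0])@[*uv,1]
    return o+d*(z-o[2])/d[2]
def tri(cs,uvs):
    r=least_squares(lambda p:np.hstack([proj(c,p)[0]-u for c,u in zip(cs,uvs)]),[.5,0,.06]); return r.x,r.fun
def fit(obs,size,p0):
    """obs: (cam, local sign corners, pixels); p=x,y,z,yaw"""
    def res(p):
        c,s=np.cos(p[3]),np.sin(p[3]);o=[]
        for k,sg,uv in obs:
            l=np.array(sg)*np.array(size)/2
            P=np.c_[p[0]+c*l[:,0]-s*l[:,1],p[1]+s*l[:,0]+c*l[:,1],np.full(len(l),p[2])]
            o.append((proj(k,P)-uv).ravel())
        return np.hstack(o)
    r=least_squares(res,p0); return r.x,r.fun.reshape(-1,2)
E
python3 - <<'E'
from h import *
from station import arm
np.set_printoptions(precision=4,suppress=True)
T=cam(arm.grab_frame("top"));S=cam(arm.grab_frame("side"))
dt=[(286.7,185.9),(315.9,186.2),(315.0,229.0),(284.7,228.3)]
ds=[(280.3,220.7),(323.2,237),(340.3,219.2)]
nt=[(418.5,182.2),(449.3,174.3),(463.9,216.7),(431.7,225.7)]
ns=[(344.5,138.7),(385.2,144.5),(382.3,156.6),(339.5,152.7)]
for n,a in(("dt",dt),("nt",nt)): print(n,[ray(T,u,.0615)[:2] for u in a])
for n,a in(("ds",ds),("ns",ns)): print(n,[ray(S,u,.0615)[:2] for u in a])
E
```

```text
dt [array([0.5565, 0.2176]), array([0.5613, 0.1363]), array([0.4414, 0.1306]), array([0.4375, 0.2129])]
nt [array([ 0.5929, -0.1486]), array([ 0.6219, -0.2345]), array([ 0.5039, -0.2732]), array([ 0.4728, -0.1855])]
ds [array([0.5588, 0.2232]), array([0.4368, 0.2211]), array([0.4361, 0.1384])]
ns [array([ 0.6274, -0.2349]), array([ 0.5029, -0.2705]), array([ 0.4789, -0.1981]), array([ 0.598 , -0.1493])]
```

Run:
```python
from h import *
from station import arm
np.set_printoptions(precision=4,suppress=True)
T=cam(arm.grab_frame("top"));S=cam(arm.grab_frame("side"))
A,B,C,D=(1,1),(1,-1),(-1,-1),(-1,1)
dt=[(286.7,185.9),(315.9,186.2),(315.0,229.0),(284.7,228.3)]
ds=[(280.3,220.7),(323.2,237),(340.3,219.2)]
nt=[(418.5,182.2),(449.3,174.3),(463.9,216.7),(431.7,225.7)]
ns=[(344.5,138.7),(385.2,144.5),(382.3,156.6),(339.5,152.7)]
for o in ([(T,[A,B,C,D],dt),(S,[A,D,C],ds)],[(T,[A,B,C,D],dt)],[(S,[A,D,C],ds)]): print("done",*fit(o,(.12,.082),[.5,.175,.06,0]))
for o in ([(T,[A,B,C,D],nt),(S,[B,C,D,A],ns)],[(T,[A,B,C,D],nt)],[(S,[B,C,D,A],ns)]): print("next",*fit(o,(.13,.09),[.55,-.21,.06,.3]))
```

```text
done [0.5007 0.1749 0.0559 0.0332] [[ 0.1256 -0.4958]
 [ 0.1399  0.2554]
 [-0.5049 -0.015 ]
 [-0.1572 -0.4308]
 [ 1.0996  0.6062]
 [ 0.5372 -0.1949]
 [-0.9585 -0.3356]]
done [0.4997 0.1745 0.0588 0.0468] [[-0.121  -0.2076]
 [-0.0053  0.1595]
 [-0.0585  0.0295]
 [ 0.1817  0.0173]]
done [0.4857 0.2003 0.0795 0.0058] [[ 0.0674 -0.1346]
 [ 0.0545  0.2736]
 [-0.125  -0.1514]]
next [ 0.5486 -0.2095  0.0637  0.3191] [[-0.5702 -1.3955]
 [-0.6707 -1.146 ]
 [ 0.112   0.8912]
 [ 0.8547 -0.0546]
 [ 0.3891  0.0213]
 [ 0.9031 -0.7504]
 [ 0.3481  1.5095]
 [ 0.067  -0.0633]]
next [ 0.553  -0.2176  0.0405  0.3146] [[ 0.0864 -0.6463]
 [-0.6611 -0.0951]
 [-0.4322  0.9993]
 [ 0.9877 -0.273 ]]
next [ 0.5606 -0.2324  0.0498  0.3328] [[ 0.072   0.1189]
 [-0.0845 -1.0068]
 [-0.2118  1.0134]
 [ 0.2277 -0.1657]]
```

Emit:
{"method": "step_arm", "body": {
  "rows": [
    [0.3, 0.44, 0, -0.13, 0.0876],
    [0.3, 0.44, 0, -0.13, 0.0876],
    [0.3, 0.44, 0, -0.13, 0.0876],
    [0.3, 0.44, 0, -0.13, 0.0876],
    [0.3, 0.44, 0, -0.13, 0.0876],
    [0.3, 0.44, 0, -0.13, 0.0876],
    [0.3, 0.44, 0, -0.13, 0.0876],
    [0.3, 0.44, 0, -0.13, 0.0876],
    [0.3, 0.44, 0, -0.13, 0.0876],
    [0.3, 0.44, 0, -0.13, 0.0876],
    [0.3, 0.44, 0, -0.13, 0.0876],
    [0.298, 0.818, 0, -0.262, 0.0876],
    [0.298, 0.818, 0, -0.262, 0.0876],
    [0.298, 0.818, 0, -0.262, 0.0876],
    [0.298, 0.818, 0, -0.262, 0.0876],
    [0.298, 0.818, 0, -0.262, 0.0876],
    [0.298, 0.818, 0, -0.262, 0.0876],
    [0.298, 0.818, 0, -0.262, 0.0876],
    [0.298, 0.818, 0, -0.262, 0.0876],
    [0.298, 0.818, 0, -0.262, 0.0876]
  ],
  "newtons": 30
}}

```text
t: 2.3
eef_pos: [0.5005, 0.1776, 0.2264]
ee_rot: [3.141, 0.0, -3.095]
force: [0.0, -0.9, 0.4]
width: 0.0875
gripper_force: 0.0
```

Emit:
{"method": "step_arm", "body": {
  "rows": [
    [0, 0, -0.05, 0, 0.0876],
    [0, 0, -0.1, 0, 0.0876],
    [0, 0, -0.116, 0, 0.0876],
    [0, 0, -0.116, 0, 0.0876],
    [0, 0, -0.116, 0, 0.0876]
  ]
}}

```text
t: 2.8
eef_pos: [0.5011, 0.174, 0.1113]
ee_rot: [-3.141, 0.001, -3.099]
force: [0.4, -0.5, 1.3]
width: 0.0876
gripper_force: 0.0
```

Run:
```python
from h import *
from station import arm
def crop(im,u,v,w,h,k):
    c=cv2.resize(im[v:v+h,u:u+w],None,fx=k,fy=k,interpolation=cv2.INTER_CUBIC)
    for i in range(0,w,10): cv2.putText(c,str(u+i),(i*k,8),0,.3,(0,0,255),1)
    for i in range(0,h,10): cv2.putText(c,str(v+i),(0,i*k+4),0,.3,(0,0,255),1)
    return c
t=arm.grab_frame("top");s=arm.grab_frame("side");st=arm.get_state()
print(st["eef_pos"],st["ee_rot"],st["force"])
for n,f in(("top",t),("side",s)):
    p=st["eef_pos"]; print(n,proj(cam(f),[p]))
cv2.imwrite("pics/a1.png",np.hstack([crop(t["color"],265,160,65,100,6),crop(s["color"],275,155,68,100,6)]))
```

```text
[0.50167716 0.17463861 0.11229923] [ 3.14012862e+00  2.54529911e-03 -3.09872275e+00] [0.19709114 0.15709487 0.84228924]
top [[299.93240267 202.39798409]]
side [[310.43793233 201.55028102]]
```

View pics/a1.png

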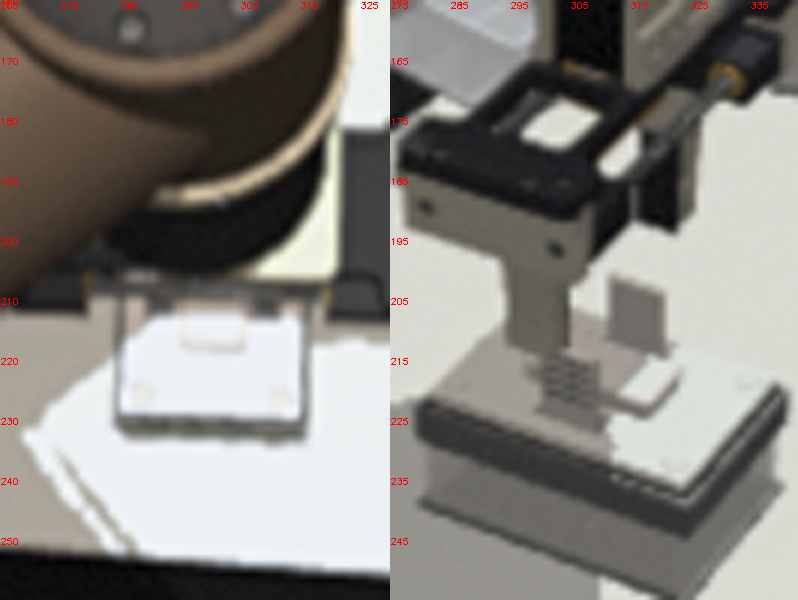

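The side crop shows the finger tips at about (300,213) and (320,193), and the tab tops at about (305.3,214.5) and (316.3,201.8). The middle of the tab tops is about (310.4,207.8).

Run:
```python
from h import *
from station import arm
np.set_printoptions(precision=4,suppress=True)
S=cam(arm.grab_frame("side"))
for z in(.092,.0965): print(ray(S,(310.4,207.8),z), ray(S,(315.9,201.4),z),ray(S,(304.9,214.1),z))
m=np.array([309.6,202.7]); print("fingers",ray(S,m,.112),arm.get_state()["eef_pos"])
# tab edge points
print([ray(S,(275+(x-390)/6-.4,155+y/6-.4),.0965) for x,y in((612,273),(664,290),(545,350),(600,365))])
```

```text
[0.5026 0.1729 0.092 ] [0.5052 0.1424 0.092 ] [0.5003 0.2021 0.092 ]
[0.4994 0.1782 0.0965] [0.502  0.1479 0.0965] [0.4971 0.2071 0.0965]
fingers [0.5011 0.1795 0.112 ] [0.5016 0.1747 0.1123]
[array([0.514 , 0.1488, 0.0965]), array([0.4895, 0.1477, 0.0965]), array([0.5087, 0.2089, 0.0965]), array([0.4848, 0.2056, 0.0965])]
```

Emit:
{"method": "step_arm", "body": {
  "rows": [
    [-0.0015, -0.001, -0.02, 0, 0.0876],
    [-0.0015, -0.001, -0.035, 0, 0.0876],
    [-0.0015, -0.001, -0.0455, 0, 0.0876],
    [-0.0015, -0.001, -0.0455, 0, 0.0876],
    [-0.0015, -0.001, -0.0455, 0, 0.064],
    [-0.0015, -0.001, -0.0455, 0, 0.064],
    [-0.0015, -0.001, -0.0455, 0, 0.064]
  ]
}}

```text
t: 3.65
eef_pos: [0.4995, 0.1735, 0.0658]
ee_rot: [3.141, 0.001, -3.099]
force: [0.1, 1.1, 0.2]
width: 0.069
gripper_force: 0.0
```

Emit:
{"method": "step_arm", "body": {
  "rows": [
    [0, 0, 0, 0, 0.06],
    [0, 0, 0, 0, 0.06],
    [0, 0, 0, 0, 0.06],
    [0, 0, 0, 0, 0.06]
  ],
  "newtons": 30
}}

```text
t: 4.05
eef_pos: [0.4997, 0.1744, 0.0656]
ee_rot: [3.14, 0.002, -3.098]
force: [-1.9, 6.6, 2.1]
width: 0.0604
gripper_force: 2.9
```

Emit:
{"method": "step_arm", "body": {
  "rows": [
    [0, 0, 0, 0, 0.057],
    [0, 0, 0, 0, 0.057],
    [0, 0, 0, 0, 0.057]
  ],
  "newtons": 30
}}

```text
t: 4.35
eef_pos: [0.4996, 0.1734, 0.0655]
ee_rot: [3.141, 0.001, -3.099]
force: [0.8, 1.9, 4.3]
width: 0.0571
gripper_force: 7.4
```

Emit:
{"method": "step_arm", "body": {
  "rows": [
    [0, 0.0005, 0, 0, 0.052],
    [0, 0.0005, 0, 0, 0.052],
    [0, 0.0005, 0, 0, 0.046],
    [0, 0.0005, 0, 0, 0.046],
    [0, 0.0005, 0, 0, 0.044],
    [0, 0.0005, 0, 0, 0.044],
    [0, 0.0005, 0, 0, 0.044]
  ],
  "newtons": 32
}}

```text
t: 5.05
eef_pos: [0.4996, 0.1743, 0.0654]
ee_rot: [3.141, 0.001, -3.099]
force: [1.6, 5.1, 4.1]
width: 0.0472
gripper_force: 32.0
```

Emit:
{"method": "step_arm", "body": {
  "rows": [
    [0, 0.0005, 0.002, 0, 0.044],
    [0, 0.0005, 0.004, 0, 0.044],
    [0, 0.0005, 0.006, 0, 0.044],
    [0, 0.0005, 0.008, 0, 0.044]
  ]
}}

```text
t: 5.45
eef_pos: [0.4981, 0.1741, 0.0722]
ee_rot: [3.141, -0.002, -3.1]
force: [0.3, 6.6, -6.0]
width: 0.0477
gripper_force: 32.0
```

Emit:
{"method": "step_arm", "body": {
  "rows": [
    [0, 0.001, 0.001, 0, 0.044],
    [0, 0.001, 0.003, 0, 0.044],
    [0, 0.001, 0.005, 0, 0.044]
  ]
}}

```text
t: 5.75
eef_pos: [0.498, 0.1743, 0.0776]
ee_rot: [-3.14, -0.002, -3.099]
force: [-0.3, 0.6, -1.0]
width: 0.047
gripper_force: 32.0
```

Emit:
{"method": "step_arm", "body": {
  "rows": [
    [0, 0, 0.01, 0, 0.044],
    [0, 0, 0.025, 0, 0.044],
    [0, 0, 0.05, 0, 0.044],
    [0, 0, 0.09, 0, 0.044],
    [0, 0, 0.11, 0, 0.044],
    [0, 0, 0.11, 0, 0.044],
    [0, 0, 0.11, 0, 0.044]
  ]
}}

```text
t: 6.45
eef_pos: [0.4987, 0.1746, 0.1886]
ee_rot: [3.141, 0.0, -3.099]
force: [-0.4, 0.3, -1.3]
width: 0.0475
gripper_force: 32.0
```

```bash
cat >> h.py <<'E'
def crop(im,u,v,w,h,k):
    c=cv2.resize(im[v:v+h,u:u+w],None,fx=k,fy=k,interpolation=cv2.INTER_CUBIC)
    for i in range(0,w,10): cv2.putText(c,str(u+i),(i*k,8),0,.3,(0,0,255),1)
    for i in range(0,h,10): cv2.putText(c,str(v+i),(0,i*k+4),0,.3,(0,0,255),1)
    return c
E
python3 - <<'E'
from h import *
from station import arm
t=arm.grab_frame("top");s=arm.grab_frame("side");st=arm.get_state()
print(st)
cv2.imwrite("pics/a2.png",np.hstack([crop(t["color"],265,150,65,100,6),crop(s["color"],270,145,68,100,6)]))
E
```

```text
{'t': 6.55, 'q': array([ 7.08373012e-01,  1.48820554e-01, -3.66357470e-01, -2.54731570e-04,
       -1.05761535e+00, -2.23655293e+00]), 'qd': array([ 0.00170708,  0.01187073, -0.00087258,  0.00104244,  0.00273921,
        0.00089642]), 'joint_efforts': array([-6.24140172e-03, -4.06914639e+01,  2.78945053e+01,  6.64509237e+00,
       -9.90334433e-02, -4.27087025e-04]), 'eef_pos': array([0.49825048, 0.17440277, 0.18725657]), 'ee_rot': array([-3.14053349e+00, -1.70750156e-03, -3.09910243e+00]), 'force': array([ 0.17800621, -0.01370209, -0.93791482]), 'moment': array([-0.01090435, -0.02585556, -0.01755042]), 'gripper_force': 31.975262761116028, 'width': 0.047260918707729825}
```

View pics/a2.png

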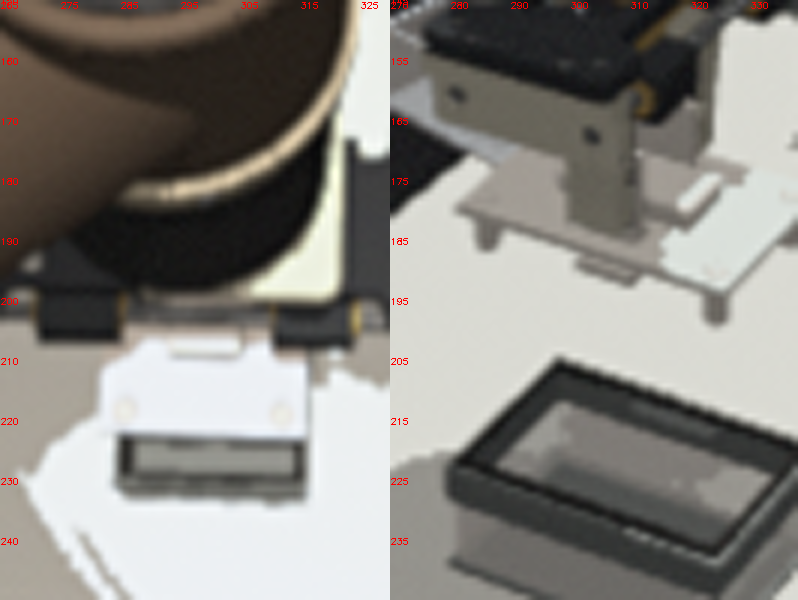

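The cover is held level and free, and the open box_done collar is visible in the side view with its back corner at (298,205). Next I'll refine box_next from its bottom edges on the bench (z = 0), using box_done to show the camera bias.

Run:
```python
from h import *
from station import arm
np.set_printoptions(precision=4,suppress=True)
T=cam(arm.grab_frame("top"));S=cam(arm.grab_frame("side"))
A,B,C,D=(1,1),(1,-1),(-1,-1),(-1,1)
print("bottom next top",[ray(T,u,0)[:2] for u in((412.7,183.9),(426.4,227.9))],"side",[ray(S,u,0)[:2] for u in((338,169.9),(379.7,175.1))])
nt=[(418.5,182.2),(449.3,174.3),(463.9,216.7),(431.7,225.7)]
ns=[(344.5,138.7),(385.2,144.5),(382.3,156.6),(339.5,152.7)]
for z in(.055,.061,.067):
  print(z,"T",np.mean([ray(T,u,z)[:2] for u in nt],0),"S",np.mean([ray(S,u,z)[:2] for u in ns],0))
c,s=np.cos(.315),np.sin(.315)
def ctr(sg,p,h=(.062,.042)):
  l=np.array(sg)*h; return p-np.array([c*l[0]-s*l[1],s*l[0]+c*l[1]])
print([ctr(a,ray(T,u,0)[:2]) for a,u in((A,(412.7,183.9)),(D,(426.4,227.9)))],[ctr(a,ray(S,u,0)[:2]) for a,u in((A,(338,169.9)),(D,(379.7,175.1)))])
# bias on box_done plate top z=.0615
dt=[(286.7,185.9),(315.9,186.2),(315.0,229.0),(284.7,228.3)]
print("doneT",np.mean([ray(T,u,.0615)[:2] for u in dt],0))
print("doneS",(ray(S,(280.3,220.7),.0615)+ray(S,(340.3,219.2),.0615))/2)
# bottom done: side A (277.9..279.3,238.3) C(340.3,236)
print("doneSbot",(ray(S,(279,238.3),0)+ray(S,(340.3,236),0))/2)
```

```text
bottom next top [array([ 0.6043, -0.1487]), array([ 0.4756, -0.1898])] side [array([ 0.6001, -0.1488]), array([ 0.4782, -0.1912])]
0.055 T [ 0.5495 -0.2127] S [ 0.5566 -0.2237]
0.061 T [ 0.548  -0.2106] S [ 0.5521 -0.214 ]
0.067 T [ 0.5466 -0.2086] S [ 0.5477 -0.2043]
[array([ 0.5583, -0.2079]), array([ 0.5476, -0.2105])] [array([ 0.5541, -0.208 ]), array([ 0.5502, -0.2119])]
doneT [0.4992 0.1744]
doneS [0.4975 0.1808 0.0615]
doneSbot [0.5024 0.1748 0.    ]
```

Emit:
{"method": "step_arm", "body": {
  "rows": [
    [0.005, -0.035, 0, 0.03, 0.044],
    [0.01, -0.08, 0, 0.06, 0.044],
    [0.016, -0.12, 0, 0.09, 0.044],
    [0.022, -0.16, 0, 0.12, 0.044],
    [0.028, -0.2, 0, 0.15, 0.044],
    [0.034, -0.24, 0, 0.18, 0.044],
    [0.04, -0.28, 0, 0.21, 0.044],
    [0.046, -0.32, 0, 0.24, 0.044],
    [0.05, -0.355, 0, 0.26, 0.044],
    [0.053, -0.385, 0, 0.273, 0.044],
    [0.053, -0.385, 0, 0.273, 0.044],
    [0.053, -0.385, -0.03, 0.273, 0.044],
    [0.053, -0.385, -0.06, 0.273, 0.044],
    [0.053, -0.385, -0.064, 0.273, 0.044],
    [0.053, -0.385, -0.064, 0.273, 0.044]
  ]
}}

```text
t: 8.15
eef_pos: [0.5514, -0.2096, 0.1232]
ee_rot: [3.141, -0.003, -2.825]
force: [0.3, -1.2, -0.1]
width: 0.0473
gripper_force: 32.0
```

Run:
```python
from h import *
from station import arm
t=arm.grab_frame("top");s=arm.grab_frame("side");st=arm.get_state()
print(st["eef_pos"],st["ee_rot"],st["force"],st["width"],st["t"],st["q"])
cv2.imwrite("pics/b0.png",t["color"]);cv2.imwrite("pics/b0s.png",s["color"])
cv2.imwrite("pics/b1.png",np.hstack([crop(t["color"],403,155,62,85,6),crop(s["color"],325,95,70,85,6)]))
```

```text
[ 0.552924   -0.20979192  0.12526474] [-3.14065219e+00  9.36048293e-04 -2.82501351e+00] [ 0.42187221  0.40294169 -0.55912263] 0.04716531116135338 8.25 [-3.19655131e-02  3.06272288e-01 -3.13301122e-01  6.93634226e-04
 -9.50022071e-01 -1.22265523e+00]
```

View pics/b1.png

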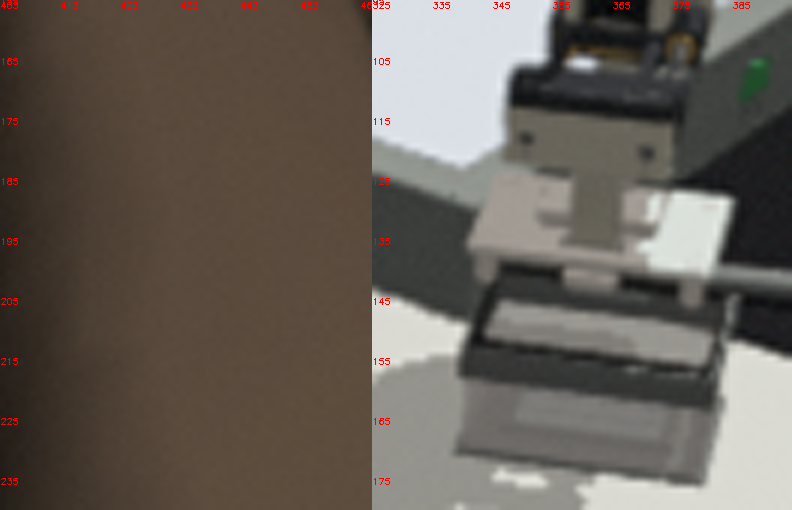

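The arm blocks the top view. In the side view, the held plate's near top corners are at (340.9,135.4) and (380.1,139.6), and the back right corner is at (384.8,127.6). The box_next bottom corners are at (338.8,170.1) and (380.1,175.4). I'll compare the cover and the box in this one camera.

Run:
```python
from h import *
from station import arm
np.set_printoptions(precision=4,suppress=True)
P=[]
for i in range(12): f=arm.grab_frame("side"); P.append(np.r_[arm.get_state()["eef_pos"],arm.get_state()["ee_rot"][2]])
P=np.array(P);p=P.mean(0);print(p,P.std(0))
S=cam(f);A,B,C,D=(1,1),(1,-1),(-1,-1),(-1,1)
def pts(x,y,yaw,z,sg,w,h):
  c,s=np.cos(yaw),np.sin(yaw);l=np.array(sg)*(w/2,h/2)
  return np.c_[x+c*l[:,0]-s*l[:,1],y+s*l[:,0]+c*l[:,1],np.full(len(l),z)]
obs=np.array([(340.9,135.4),(380.1,139.6),(384.8,127.6)])
yaw=p[3]+np.pi
b=obs-proj(S,pts(p[0],p[1],yaw,p[2]-.004,[A,D,C],.12,.082));print("bias",b)
bm=b.mean(0)
for k,u in((A,(338.8,170.1)),(D,(380.1,175.4)),(A,(338,169.9)),(D,(379.7,175.1))):
  c,s=np.cos(.316),np.sin(.316);l=np.array(k)*(.062,.042)
  print("box centre from bottom",[ray(S,np.array(u)-m,0)[:2]-[c*l[0]-s*l[1],s*l[0]+c*l[1]] for m in (0,bm)])
ns=[(344.5,138.7),(385.2,144.5),(382.3,156.6),(339.5,152.7)]
for z in(.055,.059,.063,.067,.071): print(z,np.mean([ray(S,np.array(u)-bm,z)[:2] for u in ns],0))
```

```text
[ 0.5525 -0.2098  0.1249 -2.8256] [0.0004 0.     0.0005 0.0002]
bias [[-0.2813  0.4798]
 [-1.5748 -0.2762]
 [-0.2164  0.315 ]]
box centre from bottom [array([ 0.5515, -0.2083]), array([ 0.5502, -0.2103])]
box centre from bottom [array([ 0.5484, -0.2109]), array([ 0.5471, -0.213 ])]
box centre from bottom [array([ 0.5542, -0.208 ]), array([ 0.5529, -0.21  ])]
box centre from bottom [array([ 0.5502, -0.2118]), array([ 0.5488, -0.2138])]
0.055 [ 0.5553 -0.2259]
0.059 [ 0.5523 -0.2194]
0.063 [ 0.5494 -0.2129]
0.067 [ 0.5464 -0.2064]
0.071 [ 0.5434 -0.1999]
```

Emit:
{"method": "step_arm", "body": {
  "rows": [
    [-0.0018, -0.0012, 0, 0, 0.044],
    [-0.0018, -0.0012, -0.015, 0, 0.044],
    [-0.0018, -0.0012, -0.023, 0, 0.044],
    [-0.0018, -0.0012, -0.025, 0, 0.044],
    [-0.0018, -0.0012, -0.027, 0, 0.044],
    [-0.0018, -0.0012, -0.027, 0, 0.044]
  ]
}}

```text
t: 9.45
eef_pos: [0.5503, -0.2111, 0.0971]
ee_rot: [-3.142, -0.0, -2.826]
force: [0.0, 0.5, -1.6]
width: 0.0473
gripper_force: 32.0
```

Emit:
{"method": "step_arm", "body": {
  "rows": [
    [0, 0, -0.001, 0, 0.044],
    [0, 0, -0.002, 0, 0.044],
    [0, 0, -0.003, 0, 0.044],
    [0, 0, -0.003, 0, 0.044]
  ]
}}

```text
t: 9.85
eef_pos: [0.5502, -0.211, 0.094]
ee_rot: [3.142, -0.0, -2.826]
force: [0.6, -0.3, -1.6]
width: 0.0471
gripper_force: 32.0
```

Emit:
{"method": "step_arm", "body": {
  "rows": [
    [0, 0, -0.001, 0, 0.044],
    [0, 0, -0.002, 0, 0.044],
    [0, 0, -0.003, 0, 0.044],
    [0, 0, -0.003, 0, 0.044]
  ]
}}

```text
t: 10.25
eef_pos: [0.5501, -0.211, 0.0908]
ee_rot: [3.141, -0.0, -2.826]
force: [0.2, -0.1, -1.6]
width: 0.0474
gripper_force: 32.0
```

Emit:
{"method": "step_arm", "body": {
  "rows": [
    [0, 0, -0.001, 0, 0.044],
    [0, 0, -0.002, 0, 0.044],
    [0, 0, -0.002, 0, 0.044]
  ]
}}

```text
t: 10.55
eef_pos: [0.5501, -0.2111, 0.0889]
ee_rot: [3.141, -0.0, -2.826]
force: [0.6, -0.0, -0.4]
width: 0.0475
gripper_force: 32.0
```

Emit:
{"method": "step_arm", "body": {
  "rows": [
    [0, 0, -0.001, 0, 0.044],
    [0, 0, -0.002, 0, 0.044],
    [0, 0, -0.002, 0, 0.044]
  ]
}}

```text
t: 10.85
eef_pos: [0.5501, -0.2111, 0.0869]
ee_rot: [3.141, -0.0, -2.826]
force: [-0.4, -0.0, -1.7]
width: 0.0472
gripper_force: 32.0
```

Emit:
{"method": "step_arm", "body": {
  "rows": [
    [0, 0, -0.001, 0, 0.044],
    [0, 0, -0.002, 0, 0.044],
    [0, 0, -0.002, 0, 0.044]
  ]
}}

```text
t: 11.15
eef_pos: [0.5501, -0.2111, 0.0849]
ee_rot: [3.141, -0.0, -2.826]
force: [-0.2, -0.3, -1.2]
width: 0.0469
gripper_force: 32.0
```

Emit:
{"method": "step_arm", "body": {
  "rows": [
    [0, 0, -0.001, 0, 0.044],
    [0, 0, -0.002, 0, 0.044],
    [0, 0, -0.002, 0, 0.044]
  ]
}}

```text
t: 11.45
eef_pos: [0.5502, -0.211, 0.0829]
ee_rot: [3.141, -0.0, -2.826]
force: [-1.6, 0.4, -1.6]
width: 0.0474
gripper_force: 32.0
```

Emit:
{"method": "step_arm", "body": {
  "rows": [
    [0, 0, -0.001, 0, 0.044],
    [0, 0, -0.002, 0, 0.044],
    [0, 0, -0.002, 0, 0.044]
  ]
}}

```text
t: 11.75
eef_pos: [0.5501, -0.2111, 0.0809]
ee_rot: [3.141, -0.0, -2.826]
force: [-0.1, 0.0, -1.3]
width: 0.0471
gripper_force: 32.0
```

Emit:
{"method": "step_arm", "body": {
  "rows": [
    [0, 0, -0.001, 0, 0.044],
    [0, 0, -0.0015, 0, 0.044],
    [0, 0, -0.0015, 0, 0.044]
  ]
}}

```text
t: 12.05
eef_pos: [0.5502, -0.2111, 0.0795]
ee_rot: [3.142, -0.0, -2.826]
force: [-0.5, 0.2, -0.4]
width: 0.0471
gripper_force: 32.0
```

Emit:
{"method": "step_arm", "body": {
  "rows": [
    [0, 0, -0.001, 0, 0.044],
    [0, 0, -0.001, 0, 0.044]
  ]
}}

```text
t: 12.25
eef_pos: [0.5502, -0.2111, 0.0784]
ee_rot: [3.142, -0.0, -2.826]
force: [-0.7, 0.4, -0.7]
width: 0.0474
gripper_force: 32.0
```

Emit:
{"method": "step_arm", "body": {
  "rows": [
    [0, 0, -0.001, 0, 0.044],
    [0, 0, -0.001, 0, 0.044]
  ]
}}

```text
t: 12.45
eef_pos: [0.5501, -0.2111, 0.0774]
ee_rot: [3.141, -0.0, -2.826]
force: [0.5, -1.0, -1.0]
width: 0.0471
gripper_force: 32.0
```

Emit:
{"method": "step_arm", "body": {
  "rows": [
    [0, 0, -0.001, 0, 0.044],
    [0, 0, -0.001, 0, 0.044]
  ]
}}

```text
t: 12.65
eef_pos: [0.5503, -0.2111, 0.0767]
ee_rot: [-3.141, 0.0, -2.826]
force: [0.3, 1.0, 0.9]
width: 0.0474
gripper_force: 32.0
```

Emit:
{"method": "step_arm", "body": {
  "rows": [
    [0, 0, -0.001, 0, 0.044],
    [0, 0, -0.001, 0, 0.044]
  ]
}}

```text
t: 12.85
eef_pos: [0.5503, -0.2111, 0.0757]
ee_rot: [-3.141, 0.0, -2.826]
force: [-0.1, -0.3, 2.9]
width: 0.0473
gripper_force: 32.0
```

Emit:
{"method": "step_arm", "body": {
  "rows": [
    [0, 0, -0.001, 0, 0.044],
    [0, 0, -0.001, 0, 0.044]
  ]
}}

```text
t: 13.05
eef_pos: [0.5503, -0.2111, 0.0747]
ee_rot: [-3.141, 0.0, -2.826]
force: [-1.6, 1.2, 3.7]
width: 0.0471
gripper_force: 32.0
```

Emit:
{"method": "step_arm", "body": {
  "rows": [
    [0, 0, -0.001, 0, 0.044],
    [0, 0, -0.001, 0, 0.044]
  ]
}}

```text
t: 13.25
eef_pos: [0.5503, -0.2111, 0.0737]
ee_rot: [-3.141, 0.0, -2.826]
force: [-1.5, 0.4, 5.0]
width: 0.0472
gripper_force: 32.0
```

Emit:
{"method": "step_arm", "body": {
  "rows": [
    [0, 0, -0.0006, 0, 0.044],
    [0, 0, -0.0006, 0, 0.044],
    [0, 0, -0.0006, 0, 0.044]
  ]
}}

```text
t: 13.55
eef_pos: [0.5504, -0.2111, 0.0732]
ee_rot: [-3.141, 0.0, -2.826]
force: [-1.4, 0.2, 5.2]
width: 0.0475
gripper_force: 32.0
```

Emit:
{"method": "step_arm", "body": {
  "rows": [
    [0, 0, -0.0006, 0, 0.044],
    [0, 0, -0.0006, 0, 0.044],
    [0, 0, -0.0006, 0, 0.044]
  ]
}}

```text
t: 13.85
eef_pos: [0.5504, -0.2111, 0.073]
ee_rot: [-3.141, 0.0, -2.826]
force: [-3.4, 2.1, 8.2]
width: 0.0473
gripper_force: 32.0
```

Emit:
{"method": "step_arm", "body": {
  "rows": [
    [0, 0, 0, 0, 0.05],
    [0, 0, 0, 0, 0.052],
    [0, 0, 0, 0, 0.054],
    [0, 0, 0, 0, 0.056],
    [0, 0, 0, 0, 0.058],
    [0, 0, 0, 0, 0.06]
  ]
}}

```text
t: 14.45
eef_pos: [0.5505, -0.2113, 0.0728]
ee_rot: [-3.141, 0.0, -2.826]
force: [-2.6, -0.2, 6.1]
width: 0.0594
gripper_force: 6.3
```

Emit:
{"method": "step_arm", "body": {
  "rows": [
    [0, 0, 0, 0, 0.062],
    [0, 0, 0, 0, 0.066],
    [0, 0, 0, 0, 0.0876],
    [0, 0, 0, 0, 0.0876],
    [0, 0, 0, 0, 0.0876],
    [0, 0, 0, 0, 0.0876],
    [0, 0, 0, 0, 0.0876]
  ]
}}

```text
t: 15.15
eef_pos: [0.5502, -0.2111, 0.0723]
ee_rot: [3.142, -0.0, -2.826]
force: [-0.3, 0.0, 0.3]
width: 0.0875
gripper_force: 0.0
```

Emit:
{"method": "step_arm", "body": {
  "rows": [
    [0, 0, 0.005, 0, 0.0876],
    [0, 0, 0.015, 0, 0.0876],
    [0, 0, 0.04, 0, 0.0876],
    [0, 0, 0.08, 0, 0.0876],
    [0, 0, 0.12, 0, 0.0876],
    [0, 0, 0.15, 0, 0.0876],
    [0, -0.05, 0.15, 0, 0.0876],
    [-0.02, -0.1, 0.15, 0, 0.0876],
    [-0.04, -0.15, 0.15, 0, 0.0876],
    [-0.07, -0.2, 0.15, 0, 0.0876],
    [-0.11, -0.25, 0.15, 0, 0.0876],
    [-0.15, -0.3, 0.15, 0, 0.0876],
    [-0.19, -0.34, 0.15, 0, 0.0876],
    [-0.19, -0.34, 0.15, 0, 0.0876]
  ]
}}

```text
t: 16.55
eef_pos: [0.3589, -0.5523, 0.2236]
ee_rot: [-3.141, 0.0, -2.826]
force: [1.9, -0.2, -0.4]
width: 0.0876
gripper_force: 0.0
```

Run:
```python
from h import *
from station import arm
t=arm.grab_frame("top");s=arm.grab_frame("side");st=arm.get_state()
print(st["eef_pos"],st["force"],st["t"])
cv2.imwrite("pics/c1.png",np.hstack([crop(t["color"],410,165,62,70,6),crop(s["color"],325,125,70,70,6)]))
```

```text
[ 0.35607549 -0.55454263  0.22308398] [ 1.0783866   0.16429193 -0.6562331 ] 16.65
```

View pics/c1.png

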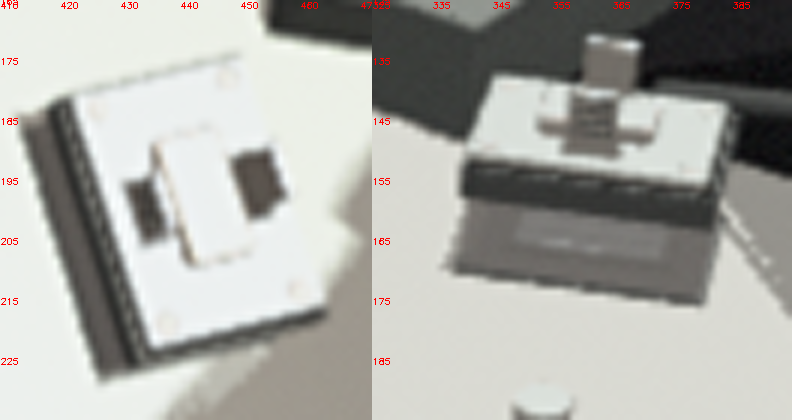

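The cover sits level on box_next. The plate spans about (465–732, 75–185) in the side crop, and both tabs stand upright. The fingers met the tab springs at 59.4 mm with only 6 N, so both catches are out under their ledges.

```bash
python3 -c "
from station import arm
print(arm.job_done())"
```

```text
the job is handed in; nothing more can be done
None
```

I moved the cover from box_done to box_next and pressed it down with about 9 N. Both tabs sprang out to nearly their rest width on release, the last picture shows the cover sitting level, the arm touched nothing else, and I handed the job in at about 17 s.

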